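Call, then point out the evening things

TASK

Press the round call button all the way down and let it come up again, so that the person at the table looks over. Then show them what they need this evening by pointing at the inhaler, then at the thermometer case, then at the smaller of the two lidded celadon jars: fingers pointing down, fingertips over the thing and no more than about five centimetres above it, about two seconds at each, and finish still pointing at the jar without touching it. Touch nothing except the button; nothing is to be bumped, moved or picked up.

Things in the scene. Friction and masses are not known exactly. Their poses are not given: they have to be found in the camera images.
- call_button (a joint): travel of the round spring push button: 0 up, 0.006 m fully down; a spring returns it, about 5 N hold it fully down. Other household things stand by, at least 40 mm clear of the row: up to 110 mm tall behind it, a cup at the left, a 240 mm flask at the right.
- call_button_top (a point): centre of the top face of the call button: a grey plastic disc 36 mm across, pressed straight down, in a flat white plastic housing fixed to the table. The point goes down with the button. Seven things, this one included, stand in a loose row across the table, in an order that varies, neighbours about 100 to 160 mm apart, centre to centre.
- inhaler: white plastic L-shaped inhaler standing upright, body 30 x 27 mm and 58 mm tall with a steel canister 21 mm across out of its top, 79 mm tall in all; low mouthpiece reaches 48 mm out along its own -x. Origin: centre of the upright body's underside, z up. Loose. One of the seven things in the row.
- inhaler_top (a point): top of the inhaler's canister, the point to point at: 79 mm above its origin. Point from above, fingertips over this point; the TCP is some 19 mm behind the shut fingertips, and counts within 30 mm sideways and 10 to 75 mm above this point
- thermometer_case: slim stainless steel case lying flat, 130 mm long (own x), 22 mm wide (own y), 16 mm high, with a pocket spring clip on its top to 21 mm height. Origin: centre of its underside, z up. Loose. Any place along its length may be pointed at from above. One of the seven things in the row.
- small_jar: the smaller celadon-green ceramic jar with a lid and knob (one piece here), 60 mm across, 66 mm tall. Origin: centre of its underside, z up. Loose. One of the seven things in the row.
- small_jar_top (a point): top of the small jar's knob, 66 mm above its origin, on its axis: the point to point at from above
- large_jar: the larger jar of the same shape and glaze, 84 mm across, 105 mm tall, not to be touched. Origin: centre of its underside. Loose. One of the seven things in the row.
- glass_bowl: round clear glass bowl, 96 mm across, 45 mm tall, not to be touched. Origin: centre of its underside. Loose. One of the seven things in the row.
- chopstick_rest: bamboo chopstick rest, 58 mm long (own y), 16 mm wide, 14 mm high, not to be touched. Origin: centre of its underside. Loose. One of the seven things in the row.

How it is judged (in metres and radians):
On the way, in this order (a step that is already met when the one before it is completed fails the run):
1. the call button is pressed down (at least 4.5 of its 6 mm) (value of joint call_button above 0.0045 m), for 0.05 s.
2. the button is up again and the tool points down at the inhaler, TCP within 30 mm sideways of its top and 10 to 75 mm above it, for 1.5 s (horizontal distance between the grasp point and inhaler_top below 0.03 m and z of the grasp point in the frame of inhaler_top between 0.01 and 0.075 m and angle between the grasp point's own z axis and vertical above 2.3 rad and value of joint call_button below 0.002 m), for 1.5 s.
3. the tool points down at the thermometer case, TCP above its length, within 27 mm of its centre line and 10 to 75 mm above the clip, for 1.5 s (x of the grasp point in the frame of thermometer_case between -0.065 and 0.065 m and y of the grasp point in the frame of thermometer_case between -0.027 and 0.027 m and z of the grasp point in the frame of thermometer_case between 0.031 and 0.096 m and angle between the grasp point's own z axis and vertical above 2.3 rad and value of joint call_button below 0.002 m), for 1.5 s.
4. the tool points down at the small jar, TCP within 30 mm sideways of its top and 10 to 75 mm above it, for 1.5 s (horizontal distance between the grasp point and small_jar_top below 0.03 m and z of the grasp point in the frame of small_jar_top between 0.01 and 0.075 m and angle between the grasp point's own z axis and vertical above 2.3 rad and value of joint call_button below 0.002 m), for 1.5 s.
At the end, for the whole second after the job is handed in: The tool still points down (within 48 degrees) at the small jar, TCP within 30 mm sideways of its knob and 10 to 75 mm above it, touching nothing; the call button is up (under 2 mm); every loose thing is at rest within 8 mm of where it began (all of step 4 and distance of each of inhaler, thermometer_case, small_jar, large_jar, glass_bowl, chopstick_rest from where it was at the start of the episode below 0.008 m and linear speed of each of inhaler, thermometer_case, small_jar, large_jar, glass_bowl, chopstick_rest below 0.02 m/s).
It fails at once if the robot touches a thing that is only to be pointed at (contact force between any of the fingers, the arm and inhaler above 0.3 N or contact force between any of the fingers, the arm and thermometer_case above 0.3 N or contact force between any of the fingers, the arm and small_jar above 0.3 N).
It fails at once if the robot touches another thing of the row (contact force between any of the fingers, the arm and large_jar above 0.3 N or contact force between any of the fingers, the arm and glass_bowl above 0.3 N or contact force between any of the fingers, the arm and chopstick_rest above 0.3 N).
It fails at once if the robot touches anything at all while its tool point is more than 50 mm to the side of the call button (horizontal distance between the grasp point and call_button_top above 0.05 m and contact force between any of the fingers, the arm and anything else above 0.3 N).
It fails at once if a thing is moved or lifted by more than 10 mm (distance of any of inhaler, thermometer_case, small_jar, large_jar, glass_bowl, chopstick_rest from where it was at the start of the episode above 0.01 m).
It also fails if it takes over 61 s, if anything falls off the work surface, if the arm or the gripper's body presses on something with over 40 N, if the wrist force passes 120 N, or if a joint passes its speed limit or range.

ROBOT

A 6-joint arm with a two-finger parallel gripper is mounted at the origin on the work surface. World frame = base frame: x ahead of the robot, y to its left, z up, the work surface at z = 0. Lengths are in m, angles in degrees, forces in N, time in s.
With the tool pointing down it reaches from about 0.3 to 0.75 m from the base axis. Payload 8.5 kg.
Tool frame: the origin (TCP) lies between the finger pads, 19 mm behind the fingertips; this is the grasp point; z points along the fingers, y is the line along which they close (so a half turn about z gives the same grasp; the last joint's range is limited). The gripper opens to 85 mm and grips with 20 to 120 N. Pads are 22 mm wide; open, the fingers measure 114 mm over their backs; the gripper's body (76 mm by 85 mm) begins 54 mm behind the grasp point. The pads swing forward as they close: fully open they stand 13 mm farther back than shut.
Start: joints at [-77.882, 21.807, 74.336, -0, 83.858, -12.336], TCP at [0.228, -0.501, 0.25] pointing down, gripper open.
Joint ranges: [-178.18, 178.18], [-50.72, 133.34], [12.68, 142.11], [-81.47, 261.47], [9.98, 163.14], [-165.26, 165.26]. Speed limits (degrees/s): [136.94, 136.94, 180, 180, 180, 180].

INTERFACE

Orientations are given as a 3x3 rotation matrix whose columns are the frame's x, y, z axes.
In Python, from rig import env gives the robot as it stands.
- The arm moves only by the tool servo_tool, never from a script. Its argument "deltas" is text: rows parted by semicolons, each of 7 numbers parted by spaces: the opening, from 0 (shut) to 1 (fully open), then the shift along the tool's x, y, z in mm, then the turn, a rotation vector about the tool's x, y, z in rad. A call has 1 to 8 rows; each row shifts and turns the commanded pose from where the row before left it, along the tool's axes as they then stand; what a row does not reach is not made up. A row lasts 1/12 s, in which the tool goes at most 41.7 mm and 7.16 degrees, less where a joint would pass 70% of its speed; a pose out of reach is approached as far as the arm can. A call is refused whole if a number of a shift passes 41.7 or a number of a turn 0.125, either way. A call with a gripper value outside its range is refused whole. The fingers move at their own pace and stop on an object; "newtons" is the grip in N (left out, the last holds). Time passes only in rows, so rows that do not move let the fingers close. It gives the time, the measured TCP pose, the force, the opening and the grip force at its end, in the units of the state.
- env.observe(): the state, without advancing time (a new reading comes with each control period).
- env.get_image(name): name is "side" or "top"; returns a dict with "img" (400x640x3 uint8, red, green, blue), "depth" (400x640 float32, m along the optical axis (not along the pixel's ray), 0 where there is no reading), "camera_matrix" (3x3 intrinsics, pixels), "world_to_cam" (4x4, takes a point from world to camera coordinates). Camera axes: x right, y down, z forward; pixel columns grow to the right and rows downward; lengths in m; the calibration is good to about 2 mm. A picture is of the moment at which its call begins.
- env.close_job(): hands the job in; it is judged then, once.
Trained networks look in a picture, given as the dict that the camera call returned (one of the last four; its "shot" number tells which), for a name from the list of things; names that differ only in an ending like _2 or _b are one class to them, and where a whole thing is asked for, a point or a joint stands for the part that bears it (a point fixed in the world has none). Each returns a list of dicts, best first, with "conf" (0 to 1); they miss things now and then, are a little off and sometimes report something else, mostly with a low value. They report only what shows in the picture. A call takes as long as a camera call.
- env.spot_in(name, picture): "bbox" ([centre column, centre row, width, height] in pixels, round what is visible of it).
- env.spot_point(name, picture): "uv" ([column, row] in pixels: a listed point, or the origin of a listed thing).
The state is a dict: "time_s": time; "q": joint angles; "qvel": joint speeds; "joint_efforts": joint torques, N m; "position": TCP position; "tool_rot": TCP orientation; "ft_force": force on the tool from outside, world axes, zero at the start; "wrist_torque": the same for the moment, N m; "grip_width": finger opening in m; "gripper_force": force on a finger pad.
Only numpy, scipy, OpenCV 4.12 (cv2) and the standard library are available. Lean on these libraries where they do the work, as an engineer would, in place of code of your own. Each camera call takes 0.05 s, during which the arm holds its last target. There are 200 camera calls.

## Working session

There is one attempt and no reset: what is moved stays moved. The work goes in short steps, Python scripts to look and compute and a tool call to move; the robot and the scene stay as the last step left them, time stands still between calls to the robot, and variables do not carry over. Pictures are saved under pics/ and viewed, at most 10 in all, crops included, and the job is handed in when it is done.

Besides the shell and the picture viewer there is one more tool, called after "Request:" as name(argument=value, ...) on one line, values as JSON. servo_tool: Moves the arm, as the interface text tells. Its arguments: {"type":"object","properties":{"deltas":{"type":"string"},"newtons":{"type":"number"}},"required":["deltas"]}

```bash
mkdir -p pics
cat > h.py <<'E'
import numpy as np, cv2
from rig import env
def world(p,uv,z=None,r=0):
    K=p["camera_matrix"];T=np.linalg.inv(p["world_to_cam"])
    u,v=uv
    d=T[:3,:3]@np.linalg.inv(K)@[u,v,1];o=T[:3,3]
    if z is not None: return o+d*(z-o[2])/d[2]
    dep=p["depth"][int(round(v)),int(round(u))]
    return o+d*dep
E
python3 - <<'E'
from h import *
np.set_printoptions(precision=3,suppress=True)
s=env.observe();print(s["time_s"],s["position"],s["tool_rot"],s["ft_force"])
for c in("top","side"):
    p=env.get_image(c);cv2.imwrite(f"pics/{c}0.png",p["img"][...,::-1])
    print(c,np.linalg.inv(p["world_to_cam"])[:3,3])
    for n in("call_button_top","inhaler_top","inhaler","thermometer_case","small_jar_top","large_jar","glass_bowl","chopstick_rest"):
        for d in env.spot_point(n,p)[:2]: print(n,round(d["conf"],2),np.array(d["uv"]),world(p,d["uv"]))
E
```

```text
0.0 [ 0.228 -0.5    0.249] [[ 0.91   0.414 -0.   ]
 [ 0.414 -0.91   0.001]
 [ 0.    -0.001 -1.   ]] [ 0.767 -0.696  0.115]
top [0.48  0.021 0.994]
call_button_top 0.57 [281.6 225.5] [0.486 0.12  0.055]
call_button_top 0.47 [194.4 192.8] [0.574 0.354 0.022]
inhaler_top 0.63 [474.  207.1] [ 0.529 -0.36   0.08 ]
inhaler 0.89 [464.  207.2] [ 0.531 -0.349  0.044]
inhaler 0.6 [330.1 184.7] [ 0.595 -0.005  0.008]
thermometer_case 0.57 [234.7 177.7] [0.617 0.253 0.001]
small_jar_top 0.63 [278.4 221.1] [0.497 0.127 0.068]
large_jar 0.74 [415.3 171.7] [ 0.616 -0.213  0.095]
glass_bowl 0.82 [329.7 187.3] [ 0.589 -0.004  0.004]
chopstick_rest 0.55 [280.5 224.9] [0.488 0.123 0.056]
chopstick_rest 0.41 [377.5 219.5] [ 0.501 -0.13   0.01 ]
side [-0.122  0.729  0.678]
call_button_top 0.63 [215.3 275.5] [0.571 0.36  0.025]
inhaler_top 0.51 [407.1 153.7] [ 0.533 -0.36   0.081]
inhaler 0.62 [407.4 178.7] [ 0.516 -0.348  0.001]
thermometer_case 0.67 [243.8 249.1] [0.61  0.248 0.015]
small_jar_top 0.74 [305.  230.2] [0.5   0.138 0.065]
small_jar_top 0.41 [243.6 251.2] [0.612 0.248 0.007]
large_jar 0.78 [357.5 180.7] [ 0.601 -0.194  0.027]
glass_bowl 0.67 [316.  214.5] [0.567 0.029 0.028]
chopstick_rest 0.61 [369.8 209.5] [ 0.486 -0.108  0.012]
```

View pics/top0.png

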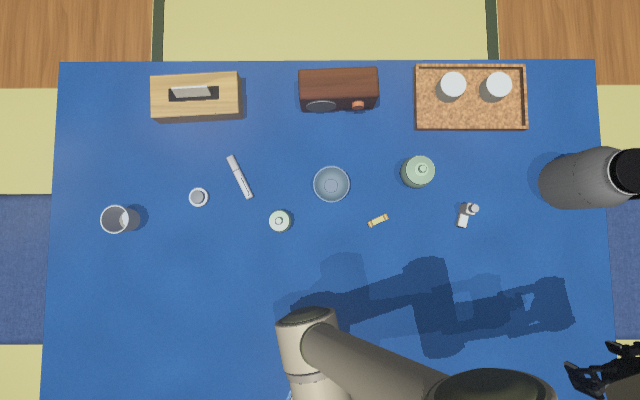

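View pics/side0.png

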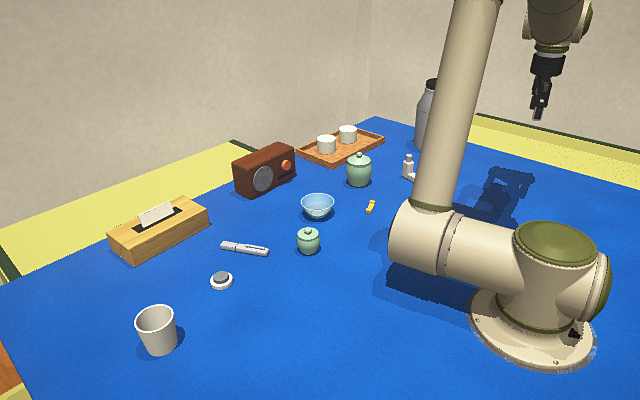

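The top view shows the button at (198,197), the case at (239,177), the small jar at (279,220), the bowl at (331,184), the chopstick rest at (378,220), the large jar at (418,171) and the inhaler canister near (474,208). The flask is at the right (590,180) and the cup at the left (118,219). The side view agrees. Next I'll measure these more precisely from depth.

Run:
```python
from h import *
np.set_printoptions(precision=4,suppress=True)
C={"button":(.567,.355,.03),"inh":(.53,-.36,.035),"case":(.612,.25,.085),"jar":(.495,.13,.045)}
for c in("top","side"):
    p=env.get_image(c);K=p["camera_matrix"];T=np.linalg.inv(p["world_to_cam"])
    v,u=np.mgrid[:400,:640];D=p["depth"]
    P=(np.stack([u,v,np.ones_like(u)],-1)@np.linalg.inv(K).T*D[...,None])@T[:3,:3].T+T[:3,3]
    P[D==0]=9
    for n,(x,y,r) in C.items():
        m=np.hypot(P[...,0]-x,P[...,1]-y)<r
        Q=P[m];Q=Q[Q[:,2]>.007];h=np.percentile(Q[:,2],[50,90,98])
        t=Q[Q[:,2]>(h[2]-.006)]
        print(c,n,len(Q),h,"ctr",Q.mean(0),"topctr",t.mean(0),len(t))
        if n=="case":
            w=np.cov(Q[:,:2].T);e,V=np.linalg.eigh(w);print(" axis",V[:,1],np.sqrt(e*12))
        if n=="button": print(" range",Q.min(0),Q.max(0))
```

```text
top button 277 [0.0188 0.0241 0.0261] ctr [0.564  0.3471 0.018 ] topctr [0.5637 0.3474 0.023 ] 134
 range [0.5395 0.3261 0.0072] [0.5881 0.3723 0.0269]
top inh 278 [0.0478 0.0801 0.0821] ctr [ 0.5207 -0.3546  0.0465] topctr [ 0.5263 -0.3608  0.08  ] 57
top case 405 [0.0166 0.0208 0.0236] ctr [0.6165 0.2382 0.0167] topctr [0.6123 0.2359 0.0199] 140
 axis [-0.8923 -0.4514] [0.0364 0.129 ]
top jar 414 [0.0543 0.063  0.068 ] ctr [0.4982 0.1251 0.0527] topctr [0.4987 0.1275 0.0664] 44
side button 299 [0.0167 0.0232 0.0242] ctr [0.5591 0.3543 0.0168] topctr [0.5634 0.3514 0.0219] 141
 range [0.5387 0.3266 0.0072] [0.5889 0.3763 0.0255]
side inh 224 [0.0415 0.0739 0.0792] ctr [ 0.5216 -0.3517  0.0423] topctr [ 0.5257 -0.3567  0.0776] 24
side case 378 [0.0154 0.0201 0.0226] ctr [0.6137 0.2434 0.015 ] topctr [0.6094 0.2374 0.0191] 119
 axis [-0.8936 -0.449 ] [0.0196 0.129 ]
side jar 507 [0.0455 0.0553 0.0664] ctr [0.4896 0.1396 0.0422] topctr [0.4981 0.132  0.0649] 36
```

Request:
servo_tool(deltas="0 27 -26 0 0 0 0; 0 27 -26 0 0 0 0; 0 27 -26 0 0 0 0; 0 27 -26 0 0 0 0; 0 27 -26 0 0 0 0; 0 27 -26 0 0 0 0; 0 27 -26 0 0 0 0; 0 27 -26 0 0 0 0", newtons=20)

```text
time_s: 1.67
position: [0.3384, -0.2202, 0.2502]
tool_rot: [[0.911, 0.413, 0.0], [0.413, -0.911, -0.0], [0.0, 0.001, -1.0]]
ft_force: [1.4, 0.1, -0.9]
grip_width: -0.0
gripper_force: 0.0
```

Request:
servo_tool(deltas="0 27 -26 0 0 0 0; 0 27 -26 0 0 0 0; 0 27 -26 0 0 0 0; 0 27 -26 0 0 0 0; 0 27 -26 0 0 0 0; 0 27 -26 0 0 0 0; 0 27 -26 0 0 0 0; 0 27 -26 0 0 0 0")

```text
time_s: 2.33
position: [0.449, 0.0589, 0.2503]
tool_rot: [[0.91, 0.414, 0.001], [0.414, -0.91, -0.0], [0.001, 0.0, -1.0]]
ft_force: [1.5, -1.2, 0.1]
grip_width: -0.0001
gripper_force: 0.0
```

Request:
servo_tool(deltas="0 27 -26 0 0 0 0; 0 27 -26 0 0 0 0; 0 27 -26 0 0 0 0; 0 27 -26 0 0 0 0; 0 27 -26 0 0 0 0; 0 27 -26 0 0 0 0; 0 27 -26 0 0 0 0; 0 0 0 0 0 0 0")

```text
time_s: 3.0
position: [0.5463, 0.3058, 0.2487]
tool_rot: [[0.909, 0.418, -0.0], [0.418, -0.909, 0.001], [0.0, -0.001, -1.0]]
ft_force: [0.1, 0.1, 0.6]
grip_width: 0.0002
gripper_force: 0.0
```

Request:
servo_tool(deltas="0 17 -16 0 0 0 0; 0 17 -16 0 0 0 0; 0 0 0 30 0 0 0; 0 0 0 35 0 0 0; 0 0 0 35 0 0 0; 0 0 0 35 0 0 0; 0 0 0 35 0 0 0; 0 0 0 15 0 0 0")

```text
time_s: 3.67
position: [0.5613, 0.343, 0.0602]
tool_rot: [[0.91, 0.414, -0.006], [0.414, -0.91, -0.003], [-0.007, -0.0, -1.0]]
ft_force: [0.2, 0.5, -0.2]
grip_width: 0.0006
gripper_force: 0.0
```

Request:
servo_tool(deltas="0 0 0 0 0 0 0; 0 0 0 0 0 0 0")

```text
time_s: 3.83
position: [0.5632, 0.3439, 0.065]
tool_rot: [[0.91, 0.414, -0.001], [0.414, -0.91, -0.0], [-0.001, 0.0, -1.0]]
ft_force: [0.2, 0.6, 0.8]
grip_width: -0.0
gripper_force: 0.0
```

Run:
```python
from h import *
p=env.get_image("side");cv2.imwrite("pics/s1.png",cv2.resize(p["img"][180:330,120:320,::-1],None,fx=3,fy=3))
```

```text
(no output)
```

View pics/s1.png

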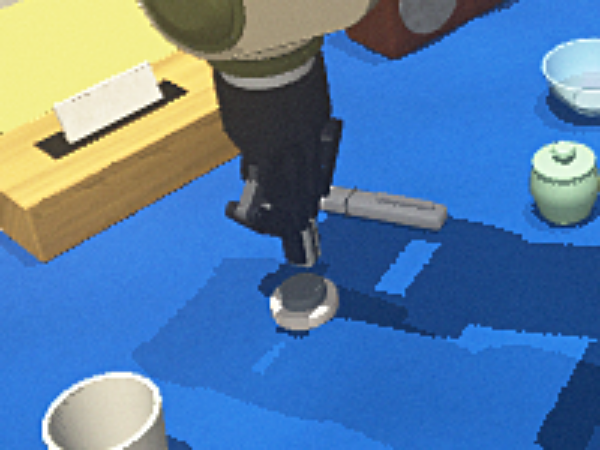

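The crop shows the shut fingertips at (305,262), just above the button disc at (305,292), with nothing touching. I'll centre over the disc and go down slowly.

Request:
servo_tool(deltas="0 2 -5 0 0 0 0; 0 0 0 6 0 0 0; 0 0 0 6 0 0 0; 0 0 0 5 0 0 0; 0 0 0 3 0 0 0; 0 0 0 2 0 0 0; 0 0 0 2 0 0 0; 0 0 0 0 0 0 0")

```text
time_s: 4.55
position: [0.5629, 0.3493, 0.0408]
tool_rot: [[0.91, 0.414, -0.0], [0.414, -0.91, -0.0], [-0.0, -0.0, -1.0]]
ft_force: [-0.0, 0.0, 2.2]
grip_width: -0.0001
gripper_force: 0.7
```

Request:
servo_tool(deltas="0 0 0 2 0 0 0; 0 0 0 1 0 0 0; 0 0 0 1 0 0 0; 0 0 0 0 0 0 0")

```text
time_s: 4.88
position: [0.563, 0.3494, 0.0372]
tool_rot: [[0.91, 0.414, 0.0], [0.414, -0.91, 0.0], [0.0, 0.0, -1.0]]
ft_force: [-0.3, -0.4, 3.6]
grip_width: 0.0003
gripper_force: 1.7
```

Request:
servo_tool(deltas="0 0 0 1 0 0 0; 0 0 0 1 0 0 0; 0 0 0 0 0 0 0; 0 0 0 0 0 0 0")

```text
time_s: 5.22
position: [0.563, 0.3494, 0.0352]
tool_rot: [[0.91, 0.414, 0.0], [0.414, -0.91, 0.0], [0.0, 0.0, -1.0]]
ft_force: [-0.4, -0.3, 4.9]
grip_width: -0.0001
gripper_force: 2.3
```

Request:
servo_tool(deltas="0 0 0 1 0 0 0; 0 0 0 1 0 0 0; 0 0 0 0 0 0 0; 0 0 0 0 0 0 0")

```text
time_s: 5.55
position: [0.5631, 0.3494, 0.0346]
tool_rot: [[0.91, 0.414, 0.001], [0.414, -0.91, 0.0], [0.001, 0.0, -1.0]]
ft_force: [-4.7, -2.8, 14.6]
grip_width: 0.0002
gripper_force: 7.4
```

The force jump shows the button has bottomed out. I'll go straight up and travel high to the inhaler.

Request:
servo_tool(deltas="0 0 0 -5 0 0 0; 0 0 0 -15 0 0 0; 0 0 0 -35 0 0 0; 0 0 0 -40 0 0 0; 0 0 0 -40 0 0 0; 0 0 0 -40 0 0 0; 0 0 0 -30 0 0 0; 0 0 0 -10 0 0 0")

```text
time_s: 6.22
position: [0.5637, 0.3498, 0.2532]
tool_rot: [[0.91, 0.414, 0.007], [0.414, -0.91, 0.003], [0.008, 0.0, -1.0]]
ft_force: [0.2, -0.7, 1.0]
grip_width: 0.0003
gripper_force: 0.0
```

Request:
servo_tool(deltas="0 -16 31 0 0 0 0; 0 -16 31 0 0 0 0; 0 -16 31 0 0 0 0; 0 -16 31 0 0 0 0; 0 -16 31 0 0 0 0; 0 -16 31 0 0 0 0; 0 -16 31 0 0 0 0; 0 -16 31 0 0 0 0")

```text
time_s: 6.88
position: [0.5483, 0.0691, 0.2469]
tool_rot: [[0.91, 0.414, -0.002], [0.414, -0.91, 0.0], [-0.002, -0.001, -1.0]]
ft_force: [0.4, 0.4, 0.4]
grip_width: -0.0003
gripper_force: 0.0
```

Request:
servo_tool(deltas="0 -16 31 0 0 0 0; 0 -16 31 0 0 0 0; 0 -16 31 0 0 0 0; 0 -16 31 0 0 0 0; 0 -16 31 0 0 0 0; 0 -16 31 0 0 0 0; 0 -16 31 0 0 0 0; 0 -16 31 0 0 0 0")

```text
time_s: 7.55
position: [0.5346, -0.2097, 0.2469]
tool_rot: [[0.91, 0.414, -0.002], [0.414, -0.91, 0.001], [-0.001, -0.002, -1.0]]
ft_force: [0.5, -0.0, -0.1]
grip_width: -0.0005
gripper_force: 0.0
```

Request:
servo_tool(deltas="0 -16 31 0 0 0 0; 0 -16 31 0 0 0 0; 0 -16 31 0 0 0 0; 0 -8 15 0 0 0 0; 0 0 0 0 0 0 0; 0 0 0 0 0 0 0")

```text
time_s: 8.05
position: [0.5285, -0.3299, 0.2465]
tool_rot: [[0.911, 0.413, -0.002], [0.413, -0.911, 0.002], [-0.001, -0.002, -1.0]]
ft_force: [-0.0, 0.5, -1.2]
grip_width: 0.0001
gripper_force: 0.0
```

Request:
servo_tool(deltas="0 -14 25 0 0 0 0; 0 0 0 0 0 0 0; 0 0 0 25 0 0 0; 0 0 0 30 0 0 0; 0 0 0 30 0 0 0; 0 0 0 22 0 0 0; 0 0 0 10 0 0 0; 0 0 0 5 0 0 0")

```text
time_s: 8.72
position: [0.5264, -0.3566, 0.1246]
tool_rot: [[0.91, 0.415, -0.002], [0.415, -0.91, 0.002], [-0.001, -0.003, -1.0]]
ft_force: [0.3, -0.4, 0.9]
grip_width: -0.0
gripper_force: 0.0
```

Request:
servo_tool(deltas="0 0 0 0 0 0 0; 0 0 0 0 0 0 0; 0 0 0 0 0 0 0; 0 0 0 0 0 0 0; 0 0 0 0 0 0 0; 0 0 0 0 0 0 0; 0 0 0 0 0 0 0; 0 0 0 0 0 0 0")

```text
time_s: 9.38
position: [0.5265, -0.3582, 0.1261]
tool_rot: [[0.91, 0.414, 0.0], [0.414, -0.91, -0.0], [0.0, 0.0, -1.0]]
ft_force: [-0.4, 0.1, 0.7]
grip_width: 0.0004
gripper_force: 0.0
```

Run:
```python
from h import *
a=env.get_image("side")["img"][100:220,350:450,::-1];b=env.get_image("top")["img"][150:270,400:520,::-1]
cv2.imwrite("pics/s2.png",cv2.resize(np.hstack([a,b]),None,fx=3,fy=3))
```

```text
(no output)
```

View pics/s2.png

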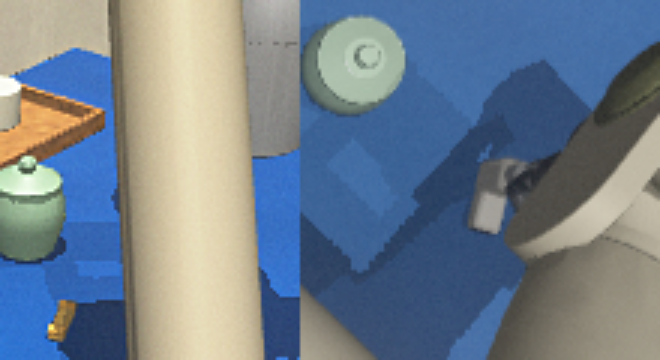

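The arm hides the inhaler in the side crop. In the top crop the fingertips are over the canister and the inhaler hasn't moved. I'll hold for about two seconds, rise and travel to the case.

Request:
servo_tool(deltas="0 0 0 0 0 0 0; 0 0 0 0 0 0 0; 0 0 0 0 0 0 0; 0 0 0 0 0 0 0; 0 0 0 0 0 0 0; 0 0 0 0 0 0 0; 0 0 0 0 0 0 0; 0 0 0 0 0 0 0")

```text
time_s: 10.15
position: [0.5265, -0.3582, 0.126]
tool_rot: [[0.91, 0.414, -0.0], [0.414, -0.91, 0.0], [-0.0, -0.0, -1.0]]
ft_force: [-0.6, 0.8, -0.1]
grip_width: -0.0002
gripper_force: 0.0
```

Request:
servo_tool(deltas="0 0 0 0 0 0 0; 0 0 0 0 0 0 0; 0 0 0 0 0 0 0; 0 0 0 0 0 0 0; 0 0 0 0 0 0 0; 0 0 0 0 0 0 0; 0 0 0 0 0 0 0; 0 0 0 0 0 0 0")

```text
time_s: 10.82
position: [0.5265, -0.3582, 0.126]
tool_rot: [[0.91, 0.414, -0.0], [0.414, -0.91, 0.0], [-0.0, -0.0, -1.0]]
ft_force: [-0.2, -0.5, -0.2]
grip_width: 0.0002
gripper_force: 0.0
```

Request:
servo_tool(deltas="0 0 0 -20 0 0 0; 0 0 0 -35 0 0 0; 0 0 0 -35 0 0 0; 0 0 0 -25 0 0 0; 0 0 0 -10 0 0 0; 0 0 0 0 0 0 0")

```text
time_s: 11.32
position: [0.5269, -0.3586, 0.2535]
tool_rot: [[0.91, 0.414, 0.003], [0.414, -0.91, -0.003], [0.002, 0.005, -1.0]]
ft_force: [-0.3, 0.3, 0.2]
grip_width: -0.0001
gripper_force: 0.0
```

Request:
servo_tool(deltas="0 20 -32 0 0 0 0; 0 20 -32 0 0 0 0; 0 20 -32 0 0 0 0; 0 20 -32 0 0 0 0; 0 20 -32 0 0 0 0; 0 20 -32 0 0 0 0; 0 20 -32 0 0 0 0; 0 20 -32 0 0 0 0")

```text
time_s: 11.98
position: [0.5655, -0.0569, 0.2489]
tool_rot: [[0.91, 0.414, -0.003], [0.414, -0.91, 0.001], [-0.003, -0.002, -1.0]]
ft_force: [0.6, -0.7, 1.0]
grip_width: 0.0
gripper_force: 0.0
```

Request:
servo_tool(deltas="0 20 -32 0 0 0 0; 0 20 -32 0 0 0 0; 0 20 -32 0 0 0 0; 0 20 -32 0 0 0 0; 0 20 -32 0 0 0 0; 0 20 -32 0 0 0 0; 0 15 -20 0 0 0 0; 0 5 -10 0 0 0 0")

```text
time_s: 12.65
position: [0.6012, 0.2043, 0.2483]
tool_rot: [[0.909, 0.417, -0.004], [0.417, -0.909, 0.0], [-0.003, -0.002, -1.0]]
ft_force: [-0.5, 0.0, -0.1]
grip_width: -0.0001
gripper_force: 0.0
```

Request:
servo_tool(deltas="0 0 0 0 0 0 0; 0 0 0 0 0 0 0")

```text
time_s: 12.82
position: [0.6013, 0.2006, 0.2496]
tool_rot: [[0.91, 0.414, -0.002], [0.414, -0.91, -0.001], [-0.003, -0.0, -1.0]]
ft_force: [-0.4, 0.2, 0.3]
grip_width: -0.0004
gripper_force: 0.0
```

Request:
servo_tool(deltas="0 14 -15 0 0 0 0; 0 13 -15 0 0 0 0; 0 0 0 25 0 0 0; 0 0 0 35 0 0 0; 0 0 0 35 0 0 0; 0 0 0 35 0 0 0; 0 0 0 30 0 0 0; 0 0 0 15 0 0 0")

```text
time_s: 13.48
position: [0.6123, 0.2369, 0.0717]
tool_rot: [[0.911, 0.412, -0.006], [0.412, -0.911, -0.002], [-0.007, -0.001, -1.0]]
ft_force: [0.2, 0.7, -0.4]
grip_width: -0.0004
gripper_force: 0.0
```

Request:
servo_tool(deltas="0 0 0 5 0 0 0; 0 0 0 0 0 0 0; 0 0 0 0 0 0 0; 0 0 0 0 0 0 0; 0 0 0 0 0 0 0; 0 0 0 0 0 0 0; 0 0 0 0 0 0 0; 0 0 0 0 0 0 0")

```text
time_s: 14.15
position: [0.6139, 0.2397, 0.0714]
tool_rot: [[0.91, 0.414, 0.001], [0.414, -0.91, 0.0], [0.001, 0.0, -1.0]]
ft_force: [-0.2, 0.2, -0.1]
grip_width: 0.0001
gripper_force: 0.0
```

Run:
```python
from h import *
a=env.get_image("side")["img"][180:320,150:330,::-1]
cv2.imwrite("pics/s3.png",cv2.resize(a,None,fx=3,fy=3))
```

```text
(no output)
```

View pics/s3.png

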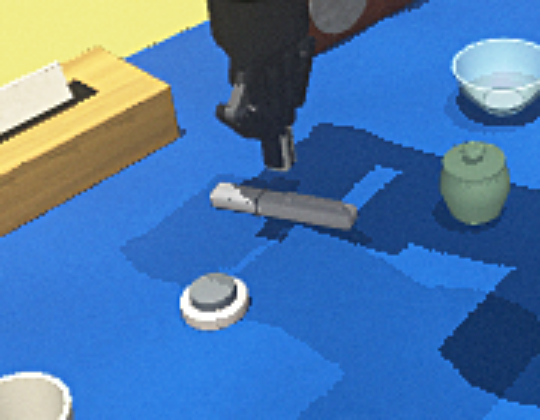

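The fingertips at (280,165) hang just above the middle of the case, clear of it, and the button at (213,292) is up. I'll hold, rise and move over to the small jar.

Request:
servo_tool(deltas="0 0 0 0 0 0 0; 0 0 0 0 0 0 0; 0 0 0 0 0 0 0; 0 0 0 0 0 0 0; 0 0 0 0 0 0 0; 0 0 0 0 0 0 0; 0 0 0 0 0 0 0; 0 0 0 0 0 0 0")

```text
time_s: 14.87
position: [0.6139, 0.2396, 0.071]
tool_rot: [[0.91, 0.414, -0.0], [0.414, -0.91, -0.0], [-0.0, 0.0, -1.0]]
ft_force: [-0.4, 0.2, -0.4]
grip_width: -0.0003
gripper_force: 0.0
```

Request:
servo_tool(deltas="0 0 0 0 0 0 0; 0 0 0 0 0 0 0; 0 0 0 0 0 0 0; 0 0 0 0 0 0 0; 0 0 0 0 0 0 0; 0 0 0 0 0 0 0; 0 0 0 0 0 0 0; 0 0 0 0 0 0 0")

```text
time_s: 15.53
position: [0.6139, 0.2396, 0.071]
tool_rot: [[0.91, 0.414, -0.0], [0.414, -0.91, -0.0], [-0.0, 0.0, -1.0]]
ft_force: [-0.1, 0.0, 0.1]
grip_width: -0.0001
gripper_force: 0.0
```

Request:
servo_tool(deltas="0 0 0 -20 0 0 0; 0 0 0 -35 0 0 0; 0 0 0 -35 0 0 0; 0 0 0 -25 0 0 0; 0 0 0 -10 0 0 0; 0 0 0 0 0 0 0")

```text
time_s: 16.03
position: [0.6146, 0.2398, 0.1986]
tool_rot: [[0.91, 0.414, 0.005], [0.414, -0.91, 0.001], [0.005, 0.001, -1.0]]
ft_force: [-0.0, 0.6, -0.5]
grip_width: -0.0
gripper_force: 0.0
```

Request:
servo_tool(deltas="0 -20 7 0 0 0 0; 0 -30 10 0 0 0 0; 0 -30 10 0 0 0 0; 0 -30 10 0 0 0 0; 0 -25 10 0 0 0 0; 0 -15 5 0 0 0 0; 0 0 0 0 0 0 0; 0 0 0 0 0 0 0")

```text
time_s: 16.7
position: [0.4984, 0.13, 0.1949]
tool_rot: [[0.911, 0.413, -0.002], [0.413, -0.911, 0.0], [-0.002, -0.001, -1.0]]
ft_force: [0.5, -0.3, 0.3]
grip_width: 0.0002
gripper_force: 0.0
```

Next, descend to TCP z ≈ 0.111, about 45 mm above the knob.

Request:
servo_tool(deltas="0 0 0 20 0 0 0; 0 0 0 25 0 0 0; 0 0 0 25 0 0 0; 0 0 0 10 0 0 0; 0 0 0 4 0 0 0; 0 0 0 0 0 0 0; 0 0 0 0 0 0 0; 0 0 0 0 0 0 0")

```text
time_s: 17.37
position: [0.4995, 0.1305, 0.1127]
tool_rot: [[0.91, 0.414, 0.002], [0.414, -0.91, 0.0], [0.001, 0.001, -1.0]]
ft_force: [-0.9, 0.2, 0.9]
grip_width: 0.0002
gripper_force: 0.0
```

Request:
servo_tool(deltas="0 0 0 0 0 0 0; 0 0 0 0 0 0 0; 0 0 0 0 0 0 0; 0 0 0 0 0 0 0; 0 0 0 0 0 0 0; 0 0 0 0 0 0 0; 0 0 0 0 0 0 0; 0 0 0 0 0 0 0")

```text
time_s: 18.03
position: [0.4989, 0.1302, 0.112]
tool_rot: [[0.91, 0.414, 0.0], [0.414, -0.91, 0.0], [0.0, 0.0, -1.0]]
ft_force: [-0.5, -0.0, 0.1]
grip_width: -0.0001
gripper_force: 0.0
```

Request:
servo_tool(deltas="0 0 0 0 0 0 0; 0 0 0 0 0 0 0; 0 0 0 0 0 0 0; 0 0 0 0 0 0 0; 0 0 0 0 0 0 0; 0 0 0 0 0 0 0; 0 0 0 0 0 0 0; 0 0 0 0 0 0 0")

```text
time_s: 18.7
position: [0.4988, 0.1302, 0.112]
tool_rot: [[0.91, 0.414, 0.0], [0.414, -0.91, -0.0], [-0.0, 0.0, -1.0]]
ft_force: [-0.9, -0.3, 0.5]
grip_width: 0.0002
gripper_force: 0.0
```

Request:
servo_tool(deltas="0 0 0 0 0 0 0; 0 0 0 0 0 0 0; 0 0 0 0 0 0 0; 0 0 0 0 0 0 0; 0 0 0 0 0 0 0; 0 0 0 0 0 0 0; 0 0 0 0 0 0 0; 0 0 0 0 0 0 0")

```text
time_s: 19.37
position: [0.4989, 0.1302, 0.112]
tool_rot: [[0.91, 0.414, 0.0], [0.414, -0.91, -0.0], [-0.0, 0.0, -1.0]]
ft_force: [0.7, -1.0, -0.0]
grip_width: -0.0001
gripper_force: 0.0
```

Run:
```python
from h import *
cv2.imwrite("pics/s4.png",env.get_image("side")["img"][...,::-1])
```

```text
(no output)
```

View pics/s4.png

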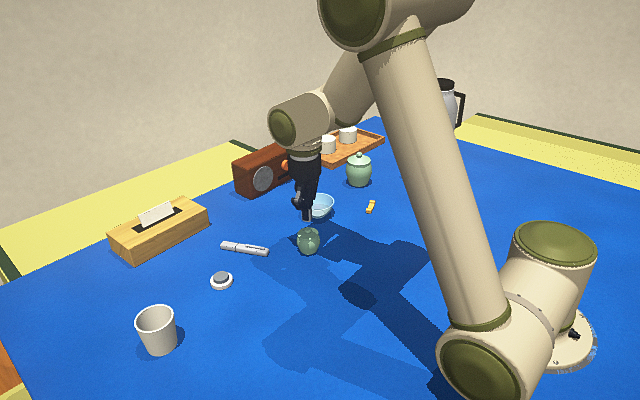

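The fingertips at (307,220) hover over the small jar's knob at (308,231). Everything in view is where it started, and the button at (221,280) is up.

```bash
python3 -c "
from rig import env
print(env.close_job())"
```

```text
the job is handed in; nothing more can be done
None
```

I pressed the call button to its stop and let it come up, then pointed at the inhaler, the thermometer case and the small jar for about two seconds each. The job was handed in with the arm still pointing at the jar, and I saw no sign of contact with anything but the button; the judge's verdict wasn't shown.

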